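Cull the salvaged shelf brackets and put the sound ones back in their drawers

ROBOT

A 6-joint arm with a two-finger parallel gripper is mounted at the origin on the work surface. World frame = base frame: x ahead of the robot, y to its left, z up, the work surface at z = 0. Lengths are in m, angles in rad, forces in N, time in s.
With the tool pointing down it reaches from about 0.375 to 0.9 m from the base axis. Payload 3.1 kg.
Tool frame: the origin (TCP) lies at the centre of the arm's flange, where the gripper is bolted on; the fingertips stand robot.tip_extent ahead of it and the grasp point (between the pads) lies 164 mm ahead of it (robot.tip_extent is the distance from the TCP to the fingertips, in m); z points along the fingers, y is the line along which they close (so a half turn about z gives the same grasp; the last joint's range is limited). The gripper opens to 87 mm and grips with 3 to 60 N. Pads are 19 mm wide; open, the fingers measure 117 mm over their backs; the gripper's body (75 mm by 190 mm) begins 51 mm behind the grasp point.
Start: joints at [-1.512, 0.527, 1.433, -0, 1.181, -0.178], TCP at [0.147, -0.607, 0.405] pointing down, gripper open.
Joint ranges: [-3.08, 3.08], [-0.75, 2.2], [0.22, 2.44], [-1.43, 4.57], [0, 2.65], [-2.85, 2.85]. Speed limits (rad/s): [2.79, 2.79, 3.14, 3.14, 3.14, 3.14].

INTERFACE

Orientations are given as a unit quaternion [x, y, z, w].
In Python, from rig import get_obs, camera, hand_in, cut_out, robot gives the robot as it stands.
- The arm moves only by the tool step_arm, never from a script. Its argument "rows" is a list of rows, each a list of 6 numbers: the shift along the world's x, y, z in m, then the turn, a rotation vector about the world's x, y, z in degrees. A call has 1 to 12 rows; each row shifts and turns the commanded pose from where the row before left it; what a row does not reach is not made up. A row lasts 1/8 s, in which the tool goes at most 62.5 mm and 10.7 degrees, less where a joint would pass 70% of its speed; a pose out of reach is approached as far as the arm can. A call is refused whole if a number of a shift passes 0.0625 or a number of a turn 10.7, either way. A call with a gripper value outside its range is refused whole. "jaw" is the finger opening in m, from 0 to 0.087, set as the call begins (left out, the last holds). The fingers move at their own pace and stop on an object; "squeeze" is the grip in N (left out, the last holds). Time passes only in rows, so rows that do not move let the fingers close. It gives the time, the measured TCP pose, the force, the opening and the grip force at its end, in the units of the state.
- get_obs(): the state, without advancing time (a new reading comes with each control period).
- camera(name): name is "scene" or "top"; returns a dict with "pixels" (400x640x3 uint8, blue, green, red), "depth" (400x640 float32, m along the optical axis (not along the pixel's ray), 0 where there is no reading), "fov_y" (degrees; the focal length in pixels is half the picture's height over the tangent of half this angle, whatever the lens; pixels are square), "cx", "cy" (the principal point, pixels), "extrinsics" (4x4, takes a point from camera to world coordinates). Camera axes: x right, y up, looking along -z (the intrinsics and any distortion apply to the point x, -y, -z); pixel columns grow to the right and rows downward; lengths in m; the calibration is good to about 2 mm. A picture is of the moment at which its call begins.
- hand_in(): hands the job in; it is judged then, once.
Trained networks look in the newest picture that a camera, given by its name, has taken for a name from the list of things; names that differ only in an ending like _2 or _b are one class to them, and where a whole thing is asked for, a point or a joint stands for the part that bears it (a point fixed in the world has none). Each returns a list of dicts, best first, with "confidence" (0 to 1); they miss things now and then, are a little off and sometimes report something else, mostly with a low value. They report only what shows in the picture. A call takes as long as a camera call. They do not tell look-alikes from the thing itself.
- cut_out(label, camera): "region" (400x640 bool, what is visible of it) and "extent" ([centre column, centre row, width, height] in pixels, round what is visible of it).
The state is a dict: "time": time; "q": joint angles; "joint_velocities": joint speeds; "joint_torque": joint torques, N m; "position": TCP position; "tool_rot": TCP orientation; "ft_force": force on the tool from outside, world axes, zero at the start; "moment": the same for the moment, N m; "grip_width": finger opening in m; "grip_force": force on a finger pad.
Only numpy, scipy, OpenCV 4.12 (cv2) and the standard library are available. Lean on these libraries where they do the work, as an engineer would, in place of code of your own. Each camera call takes 0.05 s, during which the arm holds its last target. There are 200 camera calls.

TASK

Sort the salvaged shelf brackets on the dark blue mat by their shape: put every sound bracket (square, both legs whole) into the purple drawer of the cabinet whose sample bracket on top it matches, and put every bent or broken one into the scrap pail. Finish with both drawers fully shut, and leave the sprinkler head, pipe cap, faucet handle and spring clamp where they are.

Things in the scene. Friction and masses are not known exactly. Their poses are not given: they have to be found in the camera images.
- bracket_1: Angle bracket, legs 100 and 60 mm (outside) at 90 degrees, both whole. Aluminium bar 8 mm thick, 28 mm wide, lying on edge (28 mm tall). Origin on the underside, z up. Long leg: x -50 to +50, y -30 (outer face) to -22 mm; the other leg stands at its x = -50 end and points to +y. May be absent.
- bracket_2: Angle bracket, legs 100 and 60 mm (outside) at 90 degrees, both whole. Aluminium bar 8 mm thick, 28 mm wide, lying on edge (28 mm tall). Origin on the underside, z up. Long leg: x -50 to +50, y -30 (outer face) to -22 mm; the other leg stands at its x = -50 end and points to +y. May be absent.
- bracket_3: Angle bracket, legs 70 and 50 mm (outside) at 90 degrees, both whole. Aluminium bar 8 mm thick, 28 mm wide, lying on edge (28 mm tall). Origin on the underside, z up. Long leg: x -35 to +35, y -25 (outer face) to -17 mm; the other leg stands at its x = -35 end and points to +y. May be absent.
- bracket_4: Angle bracket, legs 70 and 50 mm (outside) at 90 degrees, both whole. Aluminium bar 8 mm thick, 28 mm wide, lying on edge (28 mm tall). Origin on the underside, z up. Long leg: x -35 to +35, y -25 (outer face) to -17 mm; the other leg stands at its x = -35 end and points to +y. May be absent.
- bracket_5: Angle bracket with legs of 70 and 50 mm at 135 degrees. Aluminium bar 8 mm thick, 28 mm wide, lying on edge (28 mm tall). Origin on the underside, z up. Long leg: x -35 to +35, y -25 (outer face) to -17 mm; the other leg starts at the corner x = -35, y = -25 mm and runs 50 mm in direction (-0.71, +0.71). May be absent.
- bracket_6: Angle bracket with legs of 100 and 60 mm at 50 degrees. Aluminium bar 8 mm thick, 28 mm wide, lying on edge (28 mm tall). Origin on the underside, z up. Long leg: x -50 to +50, y -30 (outer face) to -22 mm; the other leg starts at the corner x = -50, y = -30 mm and runs 60 mm in direction (+0.64, +0.77). May be absent.
- bracket_7: Angle bracket with legs of 100 and 20 mm at 90 degrees; the 20 mm leg is a stub with a torn end. Aluminium bar 8 mm thick, 28 mm wide, lying on edge (28 mm tall). Origin on the underside, z up. Long leg: x -50 to +50, y -10 (outer face) to -2 mm; the stub stands at its x = -50 end and points to +y. May be absent.
- long_cabinet: Cabinet of the long brackets: aluminium shell 170 mm deep, 166 wide, 85 high, fixed to the table, open at the front (towards the robot), where its purple drawer slides out. Origin: on the table under the middle of the shell's front edge; x to the back, z up.
- long_sample (a point): Foot of the sample bracket fixed as a label on a black plate on top of the long-bracket cabinet, 85 mm above the table and 120 mm behind the shell's front: a whole square bracket with legs 100 and 60 mm, 28 mm tall.
- long_drawer (a joint): How far the long-bracket cabinet's purple drawer is pulled out, in m: 0 fully shut, 0.135 fully out (stop). It slides level along the cabinet's x axis towards its front, with about 1 N of friction, and stays where it is left.
- long_floor (a point): Centre of the inner floor of the long-bracket cabinet's drawer, 10 mm above the table; moves with the drawer; x to the back of the cabinet, z up. Inside it is 152 mm (x) by 148 mm (y), walls 60 mm high, 4 mm thick; pulled out 130 mm, the front 124 mm of the inside is clear of the shell.
- long_handle (a point): Middle of the long-bracket cabinet's drawer handle: a level steel bar, 11 mm thick and 90 mm long across the drawer (along y), 35 mm in front of the purple drawer front (29 mm free gap) and 48 mm above the table; moves with the drawer; x points to the back of the cabinet.
- short_cabinet: Cabinet of the short brackets: aluminium shell 170 mm deep, 166 wide, 85 high, fixed to the table, open at the front (towards the robot), where its purple drawer slides out. Origin: on the table under the middle of the shell's front edge; x to the back, z up.
- short_sample (a point): Foot of the sample bracket fixed as a label on a black plate on top of the short-bracket cabinet, 85 mm above the table and 120 mm behind the shell's front: a whole square bracket with legs 70 and 50 mm, 28 mm tall.
- short_drawer (a joint): How far the short-bracket cabinet's purple drawer is pulled out, in m: 0 fully shut, 0.135 fully out (stop). It slides level along the cabinet's x axis towards its front, with about 1 N of friction, and stays where it is left.
- short_floor (a point): Centre of the inner floor of the short-bracket cabinet's drawer, 10 mm above the table; moves with the drawer; x to the back of the cabinet, z up. Inside it is 152 mm (x) by 148 mm (y), walls 60 mm high, 4 mm thick; pulled out 130 mm, the front 124 mm of the inside is clear of the shell.
- short_handle (a point): Middle of the short-bracket cabinet's drawer handle: a level steel bar, 11 mm thick and 90 mm long across the drawer (along y), 35 mm in front of the purple drawer front (29 mm free gap) and 48 mm above the table; moves with the drawer; x points to the back of the cabinet.
- pail_in (a point): Centre of the inner floor of the scrap pail, an open round dark steel pail 100 mm high, 152 mm across inside at the floor and 192 mm across inside at the rim, fixed to the table; this point is 5 mm above the table.
- sprinkler: Green plastic sprinkler head standing upright, 58 mm across, 76 mm high; origin at the centre of its foot. Bystander.
- pipe_cap: Black plastic pipe cap, 64 mm across, 40 mm high; origin at the centre of its underside. Bystander.
- faucet_handle: Chrome cross-shaped faucet handle, 84 mm across, 41 mm high; origin at the centre of its underside. Bystander.
- spring_clamp: Steel spring clamp with orange tips lying flat, about 135 by 80 mm and 24 mm high; origin near its middle. Bystander.
Mind the look-alikes: they are no part of the job. Leave any orange, turquoise or yellow look-alike of the bracket_3 alone.

How it is judged:
On the way:
1. every bracket is sorted: the sound ones in their own drawers, the bent and broken ones in the scrap pail (any order) (x of bracket_1 in the frame of long_floor between -0.078 and 0.078 m and y of bracket_1 in the frame of long_floor between -0.076 and 0.076 m and z of bracket_1 in the frame of long_floor between -0.01 and 0.058 m and x of bracket_2 in the frame of long_floor between -0.078 and 0.078 m and y of bracket_2 in the frame of long_floor between -0.076 and 0.076 m and z of bracket_2 in the frame of long_floor between -0.01 and 0.058 m and x of bracket_3 in the frame of short_floor between -0.078 and 0.078 m and y of bracket_3 in the frame of short_floor between -0.076 and 0.076 m and z of bracket_3 in the frame of short_floor between -0.01 and 0.058 m and x of bracket_4 in the frame of short_floor between -0.078 and 0.078 m and y of bracket_4 in the frame of short_floor between -0.076 and 0.076 m and z of bracket_4 in the frame of short_floor between -0.01 and 0.058 m and horizontal distance between each of bracket_5, bracket_6, bracket_7 and pail_in below 0.09 m and z of bracket_5 in the frame of pail_in between -0.01 and 0.085 m and z of bracket_6 in the frame of pail_in between -0.01 and 0.085 m and z of bracket_7 in the frame of pail_in between -0.01 and 0.085 m), for 0.2 s.
At the end, for the whole second after the job is handed in: Every sound bracket lies inside the drawer of its own size and every bent or broken one inside the scrap pail, below the rim and at rest; both drawers are within 8 mm of fully shut; the four bystanders are within 50 mm of where they stood (all of step 1 and value of joint each of long_drawer, short_drawer below 0.008 m and linear speed of each of bracket_1, bracket_2, bracket_3, bracket_4, bracket_5, bracket_6, bracket_7 below 0.05 m/s and distance of each of sprinkler, pipe_cap, faucet_handle, spring_clamp from where it was at the start of the episode below 0.05 m); the robot touches nothing.
It fails at once if the sprinkler head is pushed more than 50 mm from its place (distance of sprinkler from where it was at the start of the episode above 0.05 m).
It fails at once if the pipe cap is pushed more than 50 mm from its place (distance of pipe_cap from where it was at the start of the episode above 0.05 m).
It fails at once if the faucet handle is pushed more than 50 mm from its place (distance of faucet_handle from where it was at the start of the episode above 0.05 m).
It fails at once if the spring clamp is pushed more than 50 mm from its place (distance of spring_clamp from where it was at the start of the episode above 0.05 m).
Of bracket_1, bracket_2, bracket_3, bracket_4 only 3 to 4 are there at a start; the rules pass over those that are not, and their reading is None.
Of bracket_5, bracket_6, bracket_7 only 1 to 2 are there at a start; the rules pass over those that are not, and their reading is None.
At some moment in a run one of bracket_1, bracket_2, bracket_3, bracket_4, bracket_5, bracket_6, bracket_7 may be knocked a few centimetres aside while the robot is not near it.
It also fails if it takes over 210 s, if anything falls off the work surface, if the arm or the gripper's body presses on something with over 40 N, if the wrist force passes 120 N, or if a joint passes its speed limit or range.

## Working session

There is one attempt and no reset: what is moved stays moved. The work goes in short steps, Python scripts to look and compute and a tool call to move; the robot and the scene stay as the last step left them, time stands still between calls to the robot, and variables do not carry over. Pictures are saved under pics/ and viewed, at most 14 in all, crops included, and the job is handed in when it is done.

Besides the shell and the picture viewer there is one more tool, called after "Emit:" by a JSON object that holds its "api" and its "payload", one argument or row to a line. step_arm: Moves the arm, as the interface text tells. Its arguments: {"type":"object","properties":{"rows":{"type":"array"},"jaw":{"type":"number"},"squeeze":{"type":"number"}},"required":["rows"]}

```bash
ls; mkdir -p pics; python3 - <<'E'
from rig import *
import cv2
print(robot, getattr(robot,'tip_extent',None))
o=get_obs(); print(o)
for n in ("top","scene"):
    c=camera(n); cv2.imwrite(f"pics/{n}0.png",c["pixels"]); print(n,c["fov_y"],c["cx"],c["cy"],c["extrinsics"].tolist() if hasattr(c["extrinsics"],'tolist') else c["extrinsics"], [k for k in c])
E
```

```text
pics
<Robot object at 0x7f9bb19bfa10> 0.1822
{'time': 0.0, 'q': array([-1.51153401e+00,  5.28446657e-01,  1.43391674e+00,  1.84690346e-07,
        1.18139865e+00, -1.78540454e-01]), 'joint_velocities': array([ 0.00101867, -0.00039075, -0.0005025 ,  0.00130745, -0.00117242,
       -0.00019932]), 'joint_torque': array([-5.44653776e-04, -4.40040064e+01, -1.76591760e+01,  6.31680270e-02,
        5.83060272e-02, -1.58285475e-04]), 'position': array([ 0.14721274, -0.60705265,  0.40377861]), 'tool_rot': array([ 9.92938975e-01,  1.18621314e-01,  6.47371558e-05, -1.08276235e-03]), 'ft_force': array([-0.17684419,  0.42617492,  0.36323027]), 'moment': array([ 0.00206254, -0.03988503,  0.00272709]), 'grip_force': 0.0, 'grip_width': 0.08698886087438894}
top 44.97137467798835 318.3729952943188 203.06425517422073 [[0.02191846958094595, 0.9937709589376157, -0.10926509901812557, 0.3838165316860251], [-0.9997463124293434, 0.021219991294709698, -0.007551341164456106, -0.03504865555931186], [-0.005185699100286405, 0.10940289366220658, 0.9939839613309547, 1.5785097420983916], [0.0, 0.0, 0.0, 1.0]] ['pixels', 'depth', 'fov_y', 'cx', 'cy', 'extrinsics']
scene 47.74920918649439 321.229157941954 206.70084793006725 [[0.7825912883195488, -0.3425207858362443, 0.5198368847210353, 1.122108751491813], [0.6225202185146413, 0.42465684215340344, -0.6573698684551816, -0.7353705654775727], [0.004410554027839796, 0.838060903325302, 0.5455588596391286, 0.6648072753119874], [0.0, 0.0, 0.0, 1.0]] ['pixels', 'depth', 'fov_y', 'cx', 'cy', 'extrinsics']
```

View pics/top0.png

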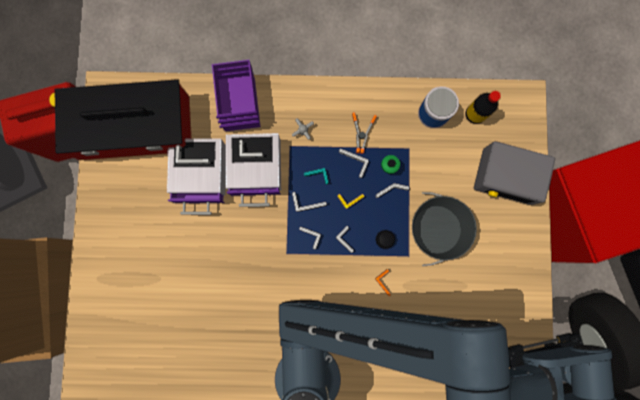

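View pics/scene0.png

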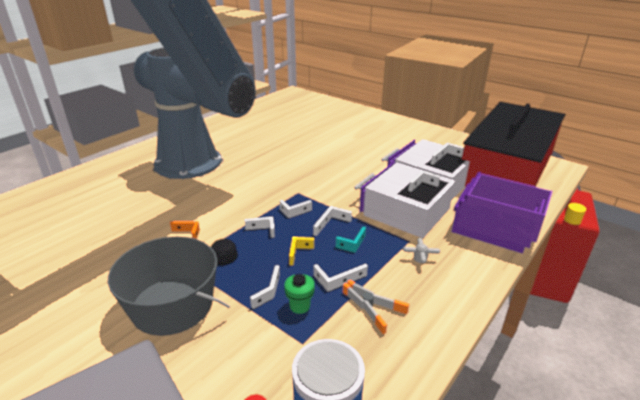

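The top view shows five grey brackets on the mat at about (354,162), (308,202), (392,189), (311,238) and (344,239). The coloured ones are look-alikes. The cabinets are at (195,170) and (252,165), the pail is at (445,227), and the drawers open towards the bottom of the picture. Next I fit the shapes numerically.

```bash
cat > h.py <<'E'
from rig import *
import numpy as np, cv2
from scipy.optimize import minimize
def K(c): 
    f=200/np.tan(np.radians(c["fov_y"])/2); return f
def proj(c,P):
    E=np.asarray(c["extrinsics"]); p=(np.asarray(P)-E[:3,3])@E[:3,:3]
    f=K(c); return np.stack([c["cx"]+f*p[:,0]/-p[:,2], c["cy"]-f*p[:,1]/-p[:,2]],1)
def rect(c,z,x0,x1,y0,y1,img=None,mm=1.0):
    "rectified view of plane z; row r -> x=x1-r*mm, col -> y=y1-c*mm"
    xs=np.arange(x1,x0,-mm/1000); ys=np.arange(y1,y0,-mm/1000)
    X,Y=np.meshgrid(xs,ys,indexing="ij")
    uv=proj(c,np.stack([X.ravel(),Y.ravel(),np.full(X.size,z)],1)).reshape(X.shape+(2,)).astype(np.float32)
    return cv2.remap(c["pixels"] if img is None else img,uv[...,0],uv[...,1],cv2.INTER_CUBIC if img is None else cv2.INTER_LINEAR)
def cloud(c):
    E=np.asarray(c["extrinsics"]); f=K(c); v,u=np.mgrid[:400,:640]; d=c["depth"]
    p=np.stack([(u-c["cx"])/f*d,-(v-c["cy"])/f*d,-d],-1)
    return p@E[:3,:3].T+E[:3,3]
def bar(a,b,L,ang,flip=0):
    # outer face from corner along ang, thickness 8 to given side
    d=np.array([np.cos(ang),np.sin(ang)]); n=np.array([-d[1],d[0]])*(-1 if flip else 1); o=np.array([a,b])
    return np.array([o,o+L*d,o+L*d+8*n,o+8*n])
SH={"long":(100,60,90,30),"short":(70,50,90,25),"b5":(70,50,135,25),"b6":(100,60,50,30),"b7":(100,20,90,10)}
def polys(k):
    L,S,a,h=SH[k]; return [bar(-L/2,-h,L,0), bar(-L/2,-h,S,np.radians(a),1)]
def wpolys(k,x,y,t):
    R=np.array([[np.cos(t),-np.sin(t)],[np.sin(t),np.cos(t)]])
    return [p@R.T/1000+[x,y] for p in polys(k)]
def tmpl(k,x,y,t,W,sh,z=.028):
    m=np.zeros(sh,np.uint8)
    for p in wpolys(k,x,y,t):
        q=np.stack([(W[2]-p[:,1])*1000,(W[1]-p[:,0])*1000],1)
        cv2.fillPoly(m,[np.round(q*16).astype(np.int32)],255,shift=4)
    return m
def fit(mask,W,k):
    "mask float blurred; best pose of shape k"
    M=cv2.GaussianBlur(mask,(0,0),2); best=None
    ii=np.argwhere(mask>.5); cx=W[1]-ii[:,0].mean()/1000; cy=W[2]-ii[:,1].mean()/1000
    pc=np.concatenate([p for p in polys(k)]).reshape(-1,4,2); ar=np.array([SH[k][0],SH[k][1]])
    cen=(pc.mean(1)*ar[:,None]).sum(0)/ar.sum()/1000
    def cost(v):
        T=cv2.GaussianBlur(tmpl(k,v[0],v[1],v[2],W,mask.shape).astype(np.float32)/255,(0,0),2)
        return float(((T-M)**2).sum()/M.sum())
    c=[]
    for t in np.arange(0,2*np.pi,np.pi/12):
        R=np.array([[np.cos(t),-np.sin(t)],[np.sin(t),np.cos(t)]]); o=np.array([cx,cy])-R@cen
        c.append((cost([*o,t]),*o,t))
    c.sort()
    for s in c[:3]:
        S=np.array([s[1:],]*4); S[1,0]+=.006;S[2,1]+=.006;S[3,2]+=.15
        r=minimize(cost,s[1:],method="Nelder-Mead",options=dict(initial_simplex=S,xatol=2e-4,fatol=1e-4,maxiter=200))
        if best is None or r.fun<best[0]: best=(r.fun,*r.x)
    return best
MAT=(0.30,0.72,-0.30,0.16)
def brackets(c,W=MAT,minarea=300):
    r=rect(c,.028,*W).astype(np.float32); hsv=cv2.cvtColor(np.clip(r,0,255).astype(np.uint8),cv2.COLOR_BGR2HSV)
    m=((hsv[...,1]<70)&(hsv[...,2]>110)).astype(np.uint8)
    n,l,s,_=cv2.connectedComponentsWithStats(m); out=[]
    for i in range(1,n):
        if s[i,4]>minarea and s[i,4]<4000:
            mk=(l==i).astype(np.float32); f={k:fit(mk,W,k) for k in SH}
            out.append((s[i,4],sorted(((v[0],k,v[1:]) for k,v in f.items()))))
    return r,out
E
python3 - <<'E'
from h import *
c=camera("top"); r,o=brackets(c)
r=np.clip(r,0,255).astype(np.uint8).copy()
for a,f in o:
    e,k,v=f[0]; print(a,k,round(e,3),np.round(v,4),'next',f[1][1],round(f[1][0],3))
    for p in wpolys(k,*v):
        q=np.stack([(MAT[2+1]-p[:,1])*1000,(MAT[1]-p[:,0])*1000],1); cv2.polylines(r,[np.round(q).astype(int)],1,(0,0,255),1)
cv2.imwrite("pics/fit0.png",r)
P=cloud(c)
for n in ("long_cabinet","short_cabinet","long_handle","short_handle","long_sample","short_sample","long_drawer","short_drawer","pail_in","spring_clamp","faucet_handle","sprinkler","pipe_cap"):
    for d in cut_out(n,"top")[:2]:
        p=P[d["region"]]; p=p[np.isfinite(p).all(1)]; print(n,round(d["confidence"],2),np.round(d["extent"]),np.round(np.median(p,0),3),np.round(p.min(0),3),np.round(p.max(0),3))
E
```

```text
1354 long 0.022 [ 0.6893 -0.5844  1.2161] next short 0.089
1132 b5 0.024 [ 0.584  -0.7096  2.1538] next b7 0.221
1720 long 0.032 [ 0.5691 -0.4526  4.9427] next short 0.21
473 b7 0.294 [ 0.5159 -0.2855  2.4384] next short 0.321
1184 short 0.018 [ 0.4414 -0.5829  3.9534] next long 0.193
1239 short 0.024 [ 0.4428 -0.4497  1.2399] next long 0.197
long_cabinet 0.88 [197. 175.  56.  77.] [0.635 0.359 0.083] [ 0.384 -0.035 -0.009] [0.769 0.455 1.579]
long_cabinet 0.54 [253. 199.  53.  16.] [0.578 0.177 0.049] [ 0.384 -0.035 -0.008] [0.607 0.264 1.579]
short_cabinet 0.65 [252. 170.  53.  72.] [0.66  0.183 0.083] [ 0.384 -0.035 -0.009] [0.791 0.277 1.579]
long_handle 0.8 [196. 204.  52.  21.] [0.554 0.368 0.048] [ 0.384 -0.035 -0.001] [0.583 0.446 1.579]
long_handle 0.59 [310. 203.  34.  16.] [0.544 0.018 0.027] [ 0.384 -0.045  0.001] [0.582 0.056 1.579]
short_handle 0.72 [255. 199.  50.  18.] [0.579 0.181 0.05 ] [ 0.384 -0.035 -0.007] [0.607 0.277 1.579]
short_handle 0.54 [345. 241.  16.  26.] [ 0.443 -0.105  0.026] [ 0.384 -0.134 -0.004] [ 0.479 -0.035  1.579]
short_sample 0.82 [254. 171.  
[... 524 characters left out ...]
 0.482 -0.427  0.009] [ 0.363 -0.51  -0.011] [ 0.59  -0.035  1.579]
pail_in 0.72 [392. 165.  21.  23.] [ 0.679 -0.25   0.064] [ 0.653 -0.291 -0.004] [ 0.724 -0.222  0.083]
spring_clamp 0.79 [363. 134.  28.  37.] [ 0.786 -0.153  0.02 ] [ 0.384 -0.205 -0.01 ] [ 0.85  -0.035  1.579]
faucet_handle 0.43 [195. 174.  58.  79.] [0.636 0.36  0.083] [ 0.384 -0.035 -0.009] [0.746 0.455 1.579]
sprinkler 0.49 [391. 166.  21.  16.] [ 0.677 -0.248  0.065] [ 0.653 -0.278  0.043] [ 0.703 -0.222  0.083]
pipe_cap 0.81 [387. 242.  21.  16.] [ 0.443 -0.235  0.034] [ 0.384 -0.268 -0.005] [ 0.474 -0.035  1.579]
pipe_cap 0.47 [353. 163.  27.  28.] [ 0.707 -0.146  0.025] [ 0.65  -0.179 -0.007] [ 0.731 -0.09   0.039]
```

```bash
sed -i 's/(W\[2\]-p/(W[3]-p/; s/cy=W\[2\]-/cy=W[3]-/' h.py
python3 - <<'E'
from h import *
c=camera("top"); r,o=brackets(c)
r=np.clip(r,0,255).astype(np.uint8).copy()
for a,f in o:
    e,k,v=f[0]; print(a,k,round(e,3),np.round(v,4),'next',f[1][1],round(f[1][0],3))
    for p in wpolys(k,*v):
        q=np.stack([(MAT[3]-p[:,1])*1000,(MAT[1]-p[:,0])*1000],1); cv2.polylines(r,[np.round(q).astype(int)],1,(0,0,255),1)
cv2.imwrite("pics/fit0.png",r)
P=cloud(c)
# cabinet tops
top=((abs(P[...,2]-.085)<.01)&(P[...,1]>.07)&(P[...,1]<.5)&(P[...,0]>.5)&(P[...,0]<.78)).astype(np.uint8)
n,l,s,_=cv2.connectedComponentsWithStats(top)
for i in range(1,n):
    if s[i,4]>500:
        q=P[l==i][:,:2]; print("cab",s[i,4],cv2.minAreaRect((q*1000).astype(np.float32)))
        print(np.round([cv2.boxPoints(cv2.minAreaRect((q*1000).astype(np.float32)))],0).tolist())
# wide rectified picture at handle height
W=(.50,.80,.06,.48); R=np.clip(rect(c,.085,*W),0,255).astype(np.uint8); R2=np.clip(rect(c,.048,*W),0,255).astype(np.uint8)
cv2.imwrite("pics/cab0.png",np.vstack([R,R2[150:]]))
for z in (.1,):
    m=(abs(P[...,2]-.1)<.006)&(P[...,0]>.3)&(P[...,0]<.62)&(P[...,1]<-.28)&(P[...,1]>-.6)
    q=(P[m][:,:2]*1000).astype(np.float32); print("pail",len(q),cv2.minEnclosingCircle(q), q.min(0),q.max(0))
E
```

```text
1349 long 0.022 [ 0.6892 -0.1244  1.2094] next short 0.087
1133 b5 0.024 [ 0.5845 -0.2503  2.1656] next b7 0.219
1722 long 0.031 [0.5693 0.0076 4.9476] next short 0.21
467 short 0.317 [0.5685 0.1726 4.7633] next b5 0.324
1186 short 0.018 [ 0.4413 -0.123   3.9512] next long 0.19
1241 short 0.021 [0.442  0.0103 1.2469] next long 0.205
cab 2581 ((676.6416015625, 377.92578125), (206.73275756835938, 183.69503784179688), 1.4816759824752808)
[[[571.0, 467.0], [576.0, 283.0], [782.0, 289.0], [778.0, 472.0]]]
cab 2698 ((678.4080810546875, 188.0516357421875), (172.3187713623047, 165.99032592773438), 2.4709880352020264)
[[[589.0, 267.0], [596.0, 101.0], [768.0, 109.0], [761.0, 275.0]]]
pail 368 ((519.1050415039062, -461.50982666015625), 165.78280639648438) [ 380.4747 -598.1257] [ 619.9978  -311.17697]
```

View pics/fit0.png

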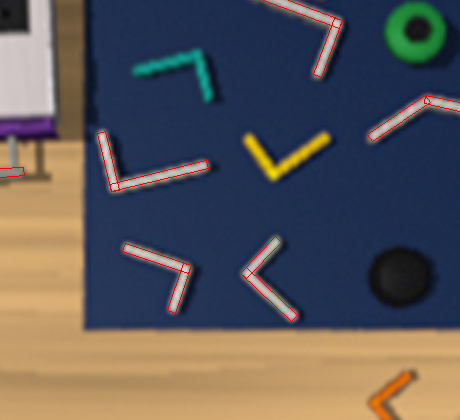

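View pics/cab0.png

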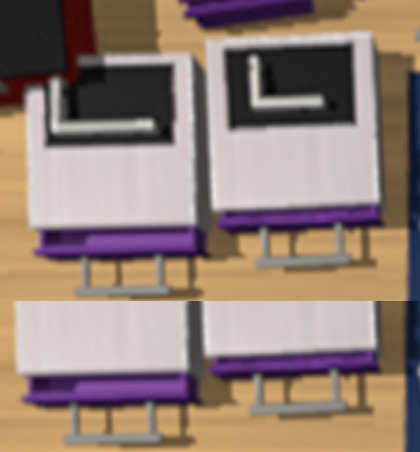

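The overlays sit on the brackets: two long, two short and one 135° bent. The long drawer's front stands further out than the short one's. Next I refit over a wider window and measure the handles, cabinet yaw and pail, then compute grasps.

```bash
sed -i 's/^MAT=.*/MAT=(0.36,0.77,-0.33,0.09)/' h.py
cat >> h.py <<'E'
def grasps(k,v):
    "grasp point (middle of long leg shifted to corner) and closing angle deg"
    L,S,a,h=SH[k]; x,y,t=v; g=np.array([-L*.12,-h+4])/1000
    return x+g[0]*np.cos(t)-g[1]*np.sin(t), y+g[0]*np.sin(t)+g[1]*np.cos(t), (np.degrees(t)+90+90)%180-90
E
python3 - <<'E'
from h import *
c=camera("top"); r,o=brackets(c)
for a,f in o:
    e,k,v=f[0]; print(a,k,round(e,3),np.round(v,4),'next',f[1][1],round(f[1][0],3),'grasp',np.round(grasps(k,v),4))
P=cloud(c)
for n,y in (("long",.368),("short",.183)):
    m=(P[...,2]>.040)&(P[...,2]<.062)&(abs(P[...,1]-y)<.06)&(P[...,0]>.48)&(P[...,0]<.62)
    q=P[m]; b=q[q[:,0]<q[:,0].min()+.018]
    print(n,len(b),np.round(b.mean(0),4),np.round([b.min(0),b.max(0)],3).tolist(),"yaw",np.degrees(np.arctan(-np.polyfit(b[:,1],b[:,0],1)[0])))
    # shell front edge & sides from top surface
    m=(abs(P[...,2]-.085)<.008)&(abs(P[...,1]-y)<.06)&(P[...,0]>.56)&(P[...,0]<.66)
    q=P[m]; yy=np.round(q[:,1]/.01).astype(int); e=np.array([[q[yy==i,1].mean(),q[yy==i,0].min()] for i in np.unique(yy)])
    pf=np.polyfit(e[:,0],e[:,1],1); print("front x at handle y",np.polyval(pf,y),"yaw",np.degrees(np.arctan(-pf[0])))
    m=(abs(P[...,2]-.085)<.008)&(abs(P[...,1]-y)<.12)&(P[...,0]>.60)&(P[...,0]<.63); print("y range",P[m][:,1].min(),P[m][:,1].max())
g=P[220:235,430:460,2]; print("pail floor z",np.median(g))
m=(P[...,2]>.085)&(P[...,2]<.11)&(P[...,0]>.36)&(P[...,0]<.60)&(P[...,1]<-.3)&(P[...,1]>-.56)
q=P[m][:,:2]; A=np.c_[q,np.ones(len(q))]
for _ in range(6):
    s=np.linalg.lstsq(A,(q**2).sum(1),rcond=None)[0]; cc=s[:2]/2; R=np.sqrt(s[2]+cc@cc); d=abs(np.linalg.norm(q-cc,axis=1)-R); k=d<.01; q=q[k];A=A[k]
print("pail",cc,R,len(q))
E
```

```text
1714 long 0.03 [ 0.6897 -0.1247  1.2053] next b7 0.2 grasp [  0.7097  -0.1452 -20.9411]
1325 b5 0.031 [ 0.5839 -0.2491  2.1521] next b7 0.285 grasp [ 0.606  -0.2446 33.3055]
1722 long 0.031 [0.5693 0.0071 4.9479] next short 0.211 grasp [5.41300e-01 1.27000e-02 1.34936e+01]
1183 short 0.018 [ 0.441  -0.1229  3.9809] next long 0.198 grasp [  0.431   -0.1026 -41.9117]
1244 short 0.021 [0.4423 0.0107 1.2231] next long 0.207 grasp [ 4.59200e-01 -4.40000e-03 -1.99208e+01]
long 109 [0.5127 0.3669 0.0516] [[0.507, 0.317, 0.044], [0.524, 0.417, 0.059]] yaw 0.5601101948382018
front x at handle y 0.574372485549485 yaw 0.4584925790196026
y range 0.2480367630181265 0.4515099392944974
short 114 [0.5428 0.1811 0.0515] [[0.536, 0.133, 0.041], [0.554, 0.23, 0.06]] yaw 1.0874432752781962
front x at handle y 0.5793285510265004 yaw 6.086399275320898
y range 0.1034791283962071 0.30270391241868666
pail floor z 0.004217547969780022
pail [ 0.47796835 -0.40795962] 0.09616358733058068 478
```

Emit:
{"api": "step_arm", "payload": {
  "rows": [
    [0.05,0.05,0,0,0,7.7],
    [0.05,0.05,0,0,0,7.7],
    [0.05,0.05,0,0,0,7.7],
    [0.05,0.05,0,0,0,7.7],
    [0.05,0.05,0,0,0,7.7],
    [0.05,0.05,0,0,0,7.7],
    [0.005,0.055,0,0,0,7.7],
    [0.005,0.055,0,0,0,7.7],
    [0.005,0.055,0,0,0,7.7],
    [0.005,0.055,0,0,0,7.7],
    [0.005,0.055,0,0,0,0],
    [0.005,0.055,0,0,0,0]
  ],
  "jaw": 0.028,
  "squeeze": 30
}}

```text
time: 2.4
position: [0.4425, -0.0106, 0.4051]
tool_rot: [0.703, 0.711, 0.0, 0.001]
ft_force: [0.3, -0.5, 0.4]
grip_width: 0.028
grip_force: 0.0
```

Emit:
{"api": "step_arm", "payload": {
  "rows": [
    [0.0098,0.054,0,0,0,0],
    [0.0098,0.054,0,0,0,0],
    [0.0098,0.054,0,0,0,0],
    [0.0098,0.054,0,0,0,0],
    [0.0098,0.054,0,0,0,0],
    [0.0098,0.054,0,0,0,0],
    [0.0098,0.0536,0,0,0,0],
    [0,0,-0.05,0,0,0],
    [0,0,-0.05,0,0,0],
    [0,0,0,0,0,0]
  ]
}}

```text
time: 3.65
position: [0.5094, 0.3648, 0.3007]
tool_rot: [0.703, 0.711, -0.005, -0.002]
ft_force: [-0.1, -0.0, 1.2]
grip_width: 0.0282
grip_force: 0.0
```

Emit:
{"api": "step_arm", "payload": {
  "rows": [
    [0,0,-0.04,0,0,0],
    [0,0,-0.03,0,0,0],
    [0,0,-0.02,0,0,0],
    [0,0,0,0,0,0],
    [0,0,0,0,0,0]
  ]
}}

```text
time: 4.28
position: [0.5118, 0.3657, 0.2164]
tool_rot: [0.703, 0.711, 0.001, 0.001]
ft_force: [0.6, -0.0, -0.8]
grip_width: 0.0281
grip_force: 0.0
```

Close, then pull in the -x direction.

Emit:
{"api": "step_arm", "payload": {
  "rows": [
    [0,0,0,0,0,0],
    [0,0,0,0,0,0],
    [0,0,0,0,0,0],
    [-0.02,0,0,0,0,0],
    [-0.02,0,0,0,0,0],
    [-0.02,0,0,0,0,0],
    [-0.02,0,0,0,0,0],
    [-0.02,0,0,0,0,0],
    [-0.012,0,0,0,0,0],
    [0,0,0,0,0,0]
  ],
  "jaw": 0
}}

```text
time: 5.52
position: [0.4007, 0.3638, 0.2156]
tool_rot: [0.702, 0.712, 0.001, 0.003]
ft_force: [7.1, -10.5, 3.1]
grip_width: 0.0099
grip_force: 30.0
```

Emit:
{"api": "step_arm", "payload": {
  "rows": [
    [-0.008,-0.001,0,0,0,0],
    [-0.006,-0.001,0,0,0,0],
    [0,0,0,0,0,0]
  ]
}}

```text
time: 5.9
position: [0.3963, 0.3626, 0.2157]
tool_rot: [0.701, 0.713, 0.012, 0.009]
ft_force: [32.0, -19.2, -15.1]
grip_width: 0.0099
grip_force: 30.0
```

Emit:
{"api": "step_arm", "payload": {
  "rows": [
    [0.008,0.002,0,0,0,0],
    [0,0,0,0,0,0],
    [0,0,0,0,0,0],
    [0,0,0.05,0,0,0],
    [0,0,0.05,0,0,0],
    [0.035,-0.046,0,0,0,2.0],
    [0.035,-0.046,0,0,0,0],
    [0.035,-0.046,0,0,0,0],
    [0.035,-0.046,0,0,0,0],
    [0,0,0,0,0,0],
    [0,0,0,0,0,0]
  ],
  "jaw": 0.028
}}

```text
time: 7.28
position: [0.5315, 0.182, 0.3141]
tool_rot: [0.691, 0.723, -0.001, -0.002]
ft_force: [0.6, 0.1, 0.2]
grip_width: 0.0281
grip_force: 0.0
```

Emit:
{"api": "step_arm", "payload": {
  "rows": [
    [0.009,-0.001,-0.02,0,0,0],
    [0,0,-0.04,0,0,0],
    [0,0,-0.025,0,0,0],
    [0,0,-0.013,0,0,0],
    [0,0,0,0,0,0],
    [0,0,0,0,0,0]
  ]
}}

```text
time: 8.02
position: [0.5421, 0.181, 0.2177]
tool_rot: [0.69, 0.723, 0.001, 0.0]
ft_force: [-0.1, 0.4, 0.2]
grip_width: 0.0281
grip_force: 0.0
```

Emit:
{"api": "step_arm", "payload": {
  "rows": [
    [0,0,0,0,0,0],
    [0,0,0,0,0,0],
    [0,0,0,0,0,0],
    [-0.02,-0.001,0,0,0,0],
    [-0.02,-0.001,0,0,0,0],
    [-0.02,-0.001,0,0,0,0],
    [-0.02,-0.001,0,0,0,0],
    [-0.02,-0.001,0,0,0,0],
    [-0.02,-0.001,0,0,0,0],
    [0,0,0,0,0,0]
  ],
  "jaw": 0
}}

```text
time: 9.28
position: [0.4215, 0.1747, 0.2174]
tool_rot: [0.691, 0.723, 0.0, -0.0]
ft_force: [-1.0, 3.1, 6.5]
grip_width: 0.01
grip_force: 30.0
```

Emit:
{"api": "step_arm", "payload": {
  "rows": [
    [-0.007,0,0,0,0,0],
    [-0.004,0,0,0,0,0],
    [0,0,0,0,0,0]
  ]
}}

```text
time: 9.65
position: [0.4178, 0.1745, 0.2174]
tool_rot: [0.691, 0.723, 0.007, 0.006]
ft_force: [11.2, -1.1, -5.3]
grip_width: 0.0099
grip_force: 30.0
```

Emit:
{"api": "step_arm", "payload": {
  "rows": [
    [0.008,0,0,0,0,0],
    [0,0,0,0,0,0],
    [0,0,0,0,0,0],
    [0,0,0.06,0,0,0],
    [0,0,0.06,0,0,0],
    [0.009,-0.045,0,0,0,-7.5],
    [0.009,-0.045,0,0,0,-7.5],
    [0.009,-0.045,0,0,0,-7.5],
    [0.009,-0.045,0,0,0,0],
    [0,0,0,0,0,0],
    [0,0,0,0,0,0]
  ],
  "jaw": 0.036
}}

```text
time: 11.02
position: [0.454, -0.0052, 0.3363]
tool_rot: [0.819, 0.574, -0.001, -0.001]
ft_force: [-0.5, -0.5, -0.2]
grip_width: 0.0355
grip_force: 0.0
```

```bash
python3 - <<'E'
from h import *
c=camera("top"); W=(.38,.70,.03,.48)
cv2.imwrite("pics/dr1.png",np.clip(rect(c,.07,*W),0,255).astype(np.uint8)); P=cloud(c)
b=P[...,2]; 
for n,y in (("long",.36),("short",.175)):
    m=(b>.058)&(b<.078)&(abs(P[...,1]-y)<.1)&(P[...,0]>.38)&(P[...,0]<.60); q=P[m]
    print(n,np.round([q.min(0),q.max(0)],3).tolist())
    m=(b<.025)&(b>-.01)&(abs(P[...,1]-y)<.06)&(P[...,0]>.40)&(P[...,0]<.60); print(np.median(b[m]))
print(get_obs()["position"],get_obs()["q"])
E
```

```text
long [[0.401, 0.264, 0.058], [0.599, 0.453, 0.078]]
0.007939115317235568
short [[0.414, 0.1, 0.058], [0.598, 0.264, 0.078]]
0.007753185999322509
[ 0.45403333 -0.00472678  0.33637596] [-2.57443313e-01  4.13273656e-01  1.91998756e+00  3.35180036e-04
  8.10890021e-01  8.85778302e-02]
```

View pics/dr1.png

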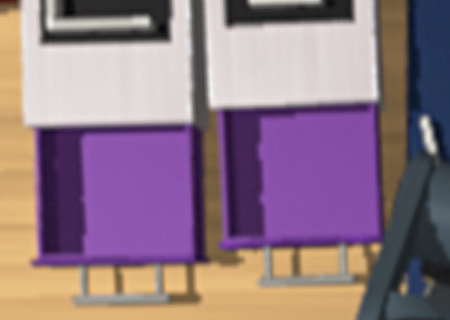

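Both drawers are open: purple interiors fill cols 37–198 (long) and 222–380 (short), and the shell fronts are at rows 125 and 105. Next I pick the first short bracket.

Emit:
{"api": "step_arm", "payload": {
  "rows": [
    [0.005,0,-0.05,0,0,0],
    [0,0,-0.05,0,0,0],
    [0,0,-0.03,0,0,0],
    [0,0,-0.018,0,0,0],
    [0,0,0,0,0,0],
    [0,0,0,0,0,0]
  ]
}}

```text
time: 11.82
position: [0.46, -0.0048, 0.1893]
tool_rot: [0.818, 0.575, 0.0, 0.0]
ft_force: [-0.2, -0.8, -0.2]
grip_width: 0.0361
grip_force: 0.0
```

Emit:
{"api": "step_arm", "payload": {
  "rows": [
    [0,0,0,0,0,0],
    [0,0,0,0,0,0],
    [0,0,0,0,0,0],
    [0,0,0,0,0,0],
    [0,0,0.05,0,0,0],
    [0,0,0.05,0,0,0],
    [0,0,0.03,0,0,0],
    [0,0,0,0,0,0]
  ],
  "jaw": 0
}}

```text
time: 12.82
position: [0.4605, -0.0057, 0.3207]
tool_rot: [0.819, 0.574, 0.002, 0.002]
ft_force: [0.2, 0.4, -1.3]
grip_width: 0.0081
grip_force: 30.0
```

Emit:
{"api": "step_arm", "payload": {
  "rows": [
    [0.023,0.037,0,0,0,7.5],
    [0.023,0.037,0,0,0,7.5],
    [0.023,0.037,0,0,0,7.5],
    [0.023,0.037,0,0,0,0],
    [0,0,0,0,0,0],
    [0,0,-0.05,0,0,0],
    [0,0,-0.04,0,0,0],
    [0,0,-0.02,0,0,0],
    [0,0,0,0,0,0],
    [0,0,0,0,0,0]
  ]
}}

```text
time: 14.08
position: [0.5519, 0.1419, 0.2088]
tool_rot: [0.691, 0.723, -0.0, -0.0]
ft_force: [1.2, -0.1, -0.7]
grip_width: 0.0077
grip_force: 30.0
```

Emit:
{"api": "step_arm", "payload": {
  "rows": [
    [0,0,0,0,0,0],
    [0,0,0,0,0,0],
    [0,0,0.04,0,0,0],
    [0,0,0.05,0,0,0],
    [0,0,0.03,0,0,0],
    [-0.0242,-0.0489,0,0,0,-8.9],
    [-0.0242,-0.0489,0,0,0,-8.9],
    [-0.0242,-0.0489,0,0,0,-8.9],
    [-0.0242,-0.0489,0,0,0,-8.9],
    [-0.0242,-0.0489,0,0,0,-8.9],
    [0,0,0,0,0,0],
    [0,0,0,0,0,0]
  ],
  "jaw": 0.02
}}

```text
time: 15.58
position: [0.4311, -0.1021, 0.3292]
tool_rot: [0.913, 0.408, 0.0, 0.0]
ft_force: [-0.6, -0.6, -0.0]
grip_width: 0.02
grip_force: 0.0
```

```bash
python3 - <<'E'
from h import *
c=camera("top"); W=(.38,.77,-.33,.28)
cv2.imwrite("pics/st2.png",np.clip(rect(c,.028,*W),0,255).astype(np.uint8))
r,o=brackets(c)
for a,f in o:
    e,k,v=f[0]; print(a,k,round(e,3),np.round(v,4),'grasp',np.round(grasps(k,v),4))
E
```

```text
1782 long 0.039 [ 0.6926 -0.1565  1.227 ] grasp [  0.713   -0.1766 -19.6997]
1466 b5 0.049 [ 0.5848 -0.2502  2.1415] grasp [ 0.607  -0.2459 32.7012]
1861 long 0.052 [0.569  0.0078 4.9397] grasp [ 0.541   0.0137 13.0256]
```

View pics/st2.png

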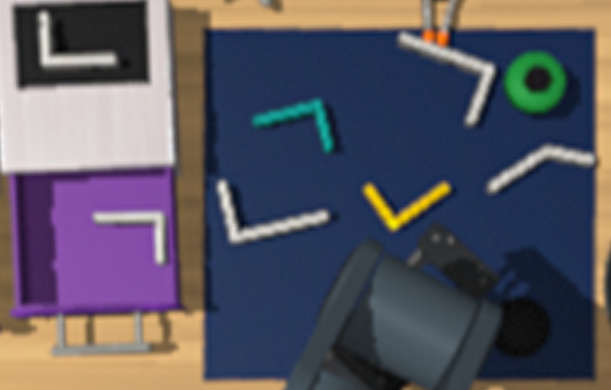

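The first short bracket lies in the drawer at (140,225) in the picture. The far long bracket was knocked about 3 cm to (455,75), next to the clamp tips. Now the second short bracket.

Emit:
{"api": "step_arm", "payload": {
  "rows": [
    [0,0,-0.05,0,0,0],
    [0,0,-0.05,0,0,0],
    [0,0,-0.03,0,0,0],
    [0,0,-0.011,0,0,0],
    [0,0,0,0,0,0],
    [0,0,0,0,0,0]
  ],
  "jaw": 0.036
}}

```text
time: 16.38
position: [0.4315, -0.1018, 0.1887]
tool_rot: [0.913, 0.408, 0.001, 0.001]
ft_force: [-0.3, 0.2, 0.0]
grip_width: 0.036
grip_force: 0.0
```

Emit:
{"api": "step_arm", "payload": {
  "rows": [
    [0,0,0,0,0,0],
    [0,0,0,0,0,0],
    [0,0,0,0,0,0],
    [0,0,0,0,0,0],
    [0,0,0.05,0,0,0],
    [0,0,0.05,0,0,0],
    [0,0,0.03,0,0,0],
    [0,0,0,0,0,0]
  ],
  "jaw": 0
}}

```text
time: 17.38
position: [0.4314, -0.1023, 0.3196]
tool_rot: [0.913, 0.408, 0.002, 0.002]
ft_force: [0.2, 0.3, -0.3]
grip_width: 0.0077
grip_force: 30.0
```

Emit:
{"api": "step_arm", "payload": {
  "rows": [
    [0.0095,0.0455,0,0,0,8.9],
    [0.0095,0.0455,0,0,0,8.9],
    [0.0095,0.0455,0,0,0,8.9],
    [0.0095,0.0455,0,0,0,8.9],
    [0.0095,0.0455,0,0,0,8.9],
    [0.0095,0.0455,0,0,0,0],
    [0.0095,0.0455,0,0,0,0],
    [0,0,0,0,0,0],
    [0,0,-0.05,0,0,0],
    [0,0,-0.04,0,0,0],
    [0,0,-0.02,0,0,0],
    [0,0,0,0,0,0]
  ]
}}

```text
time: 18.88
position: [0.4962, 0.2151, 0.2052]
tool_rot: [0.691, 0.723, -0.003, -0.002]
ft_force: [-0.5, -0.8, -1.3]
grip_width: 0.0078
grip_force: 30.0
```

Emit:
{"api": "step_arm", "payload": {
  "rows": [
    [0,0,0,0,0,0],
    [0,0,0,0,0,0],
    [0,0,0.04,0,0,0],
    [0,0,0.05,0,0,0],
    [0,0,0.02,0,0,0],
    [-0.04,-0.021,0,0,0,0],
    [-0.037,-0.02,0,0,0,0],
    [0,0,0,0,0,0],
    [0,0,0,0,0,0]
  ],
  "jaw": 0.028
}}

```text
time: 20.0
position: [0.4214, 0.1755, 0.3188]
tool_rot: [0.691, 0.723, 0.002, 0.001]
ft_force: [0.2, 0.7, 0.3]
grip_width: 0.0282
grip_force: 0.0
```

```bash
python3 - <<'E'
from h import *
c=camera("top"); W=(.38,.62,.08,.28)
cv2.imwrite("pics/st3.png",cv2.resize(np.clip(rect(c,.05,*W),0,255).astype(np.uint8),None,fx=2,fy=2))
P=cloud(c); m=(abs(P[...,1]-.175)<.1)&(P[...,0]>.38)&(P[...,0]<.45)&(P[...,2]<.06)&(P[...,2]>.04); q=P[m]; print(np.round([q.min(0),q.mean(0),q.max(0)],3))
E
```

```text
[[0.415 0.126 0.042]
 [0.427 0.142 0.052]
 [0.45  0.159 0.059]]
```

View pics/st3.png

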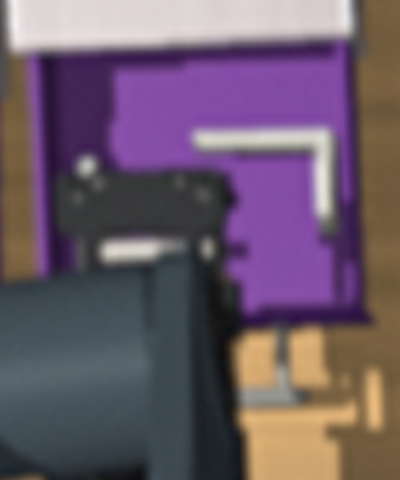

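Both short brackets lie on the drawer floor, one at (265,150) and the other partly under the gripper at (140,250). Now I shut the short drawer.

Emit:
{"api": "step_arm", "payload": {
  "rows": [
    [-0.002,0,-0.04,0,0,0],
    [0,0,-0.04,0,0,0],
    [0,0,-0.022,0,0,0],
    [0,0,0,0,0,0],
    [0,0,0,0,0,0]
  ]
}}

```text
time: 20.68
position: [0.4195, 0.1757, 0.2162]
tool_rot: [0.691, 0.723, 0.001, 0.001]
ft_force: [0.5, -0.1, -0.3]
grip_width: 0.0278
grip_force: 0.0
```

Emit:
{"api": "step_arm", "payload": {
  "rows": [
    [0,0,0,0,0,0],
    [0,0,0,0,0,0],
    [0,0,0,0,0,0],
    [0.02,0.001,0,0,0,0],
    [0.02,0.001,0,0,0,0],
    [0.02,0.001,0,0,0,0],
    [0.02,0.001,0,0,0,0],
    [0.02,0.001,0,0,0,0],
    [0.02,0.001,0,0,0,0],
    [0.01,0,0,0,0,0],
    [0,0,0,0,0,0]
  ],
  "jaw": 0
}}

```text
time: 22.05
position: [0.5495, 0.1815, 0.2166]
tool_rot: [0.691, 0.723, 0.001, 0.001]
ft_force: [1.3, 0.4, 6.4]
grip_width: 0.0099
grip_force: 30.0
```

Emit:
{"api": "step_arm", "payload": {
  "rows": [
    [0.004,0,0,0,0,0],
    [0.004,0,0,0,0,0],
    [0.002,0,0,0,0,0],
    [0,0,0,0,0,0]
  ]
}}

```text
time: 22.55
position: [0.5568, 0.1818, 0.2165]
tool_rot: [0.691, 0.723, -0.001, -0.002]
ft_force: [-3.4, -0.2, 10.1]
grip_width: 0.01
grip_force: 30.0
```

Emit:
{"api": "step_arm", "payload": {
  "rows": [
    [0.004,0,0,0,0,0],
    [0.003,0,0,0,0,0],
    [0,0,0,0,0,0]
  ]
}}

```text
time: 22.92
position: [0.5593, 0.1819, 0.2164]
tool_rot: [0.691, 0.723, -0.007, -0.007]
ft_force: [-13.7, 2.0, 19.8]
grip_width: 0.0102
grip_force: 30.0
```

Emit:
{"api": "step_arm", "payload": {
  "rows": [
    [-0.006,0,0,0,0,0],
    [0,0,0,0,0,0],
    [0,0,0,0,0,0],
    [0,0,0.05,0,0,0],
    [0,0,0.06,0,0,0],
    [-0.005,-0.042,0,0,0,5.2],
    [-0.005,-0.042,0,0,0,5.2],
    [-0.003,-0.042,0,0,0,0],
    [0,-0.042,0,0,0,0],
    [0,0,0,0,0,0],
    [0,0,0,0,0,0]
  ],
  "jaw": 0.024
}}

```text
time: 24.3
position: [0.5466, 0.0134, 0.3255]
tool_rot: [0.623, 0.782, 0.0, -0.0]
ft_force: [0.2, 0.5, -0.7]
grip_width: 0.0238
grip_force: 0.0
```

```bash
python3 - <<'E'
from h import *
c=camera("top")
P=cloud(c)
for n,y in (("long",.365),("short",.183)):
    m=(P[...,2]>.040)&(P[...,2]<.062)&(abs(P[...,1]-y)<.06)&(P[...,0]>.36)&(P[...,0]<.62)
    q=P[m]; b=q[q[:,0]<q[:,0].min()+.014]
    print(n,len(b),np.round(b.mean(0),4),np.round([b.min(0),b.max(0)],3).tolist())
r,o=brackets(c)
for a,f in o:
    e,k,v=f[0]; print(a,k,round(e,3),np.round(v,4),'grasp',np.round(grasps(k,v),4))
E
```

```text
long 128 [0.3996 0.3643 0.0509] [[0.394, 0.315, 0.04], [0.406, 0.414, 0.061]]
short 101 [0.5538 0.1846 0.0511] [[0.547, 0.134, 0.042], [0.56, 0.23, 0.059]]
1809 long 0.042 [ 0.6921 -0.1564  1.2153] grasp [  0.7123  -0.1767 -20.366 ]
1479 b5 0.057 [ 0.5848 -0.2512  2.1344] grasp [ 0.607  -0.247  32.2928]
```

Emit:
{"api": "step_arm", "payload": {
  "rows": [
    [-0.0055,0,-0.05,0,0,0],
    [0,0,-0.05,0,0,0],
    [0,0,-0.025,0,0,0],
    [0,0,-0.0125,0,0,0],
    [0,0,0,0,0,0],
    [0,0,0,0,0,0]
  ],
  "jaw": 0.036
}}

```text
time: 25.1
position: [0.5416, 0.0137, 0.1893]
tool_rot: [0.622, 0.783, 0.001, 0.001]
ft_force: [-0.2, -0.5, 0.0]
grip_width: 0.0362
grip_force: 0.0
```

Emit:
{"api": "step_arm", "payload": {
  "rows": [
    [0,0,0,0,0,0],
    [0,0,0,0,0,0],
    [0,0,0,0,0,0],
    [0,0,0,0,0,0],
    [0,0,0.05,0,0,0],
    [0,0,0.05,0,0,0],
    [0,0,0.03,0,0,0],
    [0,0,0,0,0,0]
  ],
  "jaw": 0
}}

```text
time: 26.1
position: [0.5416, 0.0133, 0.3203]
tool_rot: [0.622, 0.783, 0.001, 0.002]
ft_force: [-0.3, 0.0, -1.3]
grip_width: 0.0081
grip_force: 30.0
```

Emit:
{"api": "step_arm", "payload": {
  "rows": [
    [-0.0077,0.0474,0,0,0,-6.3],
    [-0.0077,0.0474,0,0,0,-6.3],
    [-0.0077,0.0474,0,0,0,0],
    [-0.0077,0.0474,0,0,0,0],
    [-0.0077,0.0474,0,0,0,0],
    [-0.0077,0.0474,0,0,0,0],
    [-0.0077,0.0474,0,0,0,0],
    [-0.0077,0.0474,0,0,0,0],
    [0,0,0,0,0,0],
    [0,0,-0.05,0,0,0],
    [0,0,0,0,0,0]
  ]
}}

```text
time: 27.48
position: [0.4773, 0.3906, 0.2632]
tool_rot: [0.705, 0.71, -0.006, -0.002]
ft_force: [-0.6, -0.8, -1.1]
grip_width: 0.0077
grip_force: 30.0
```

Emit:
{"api": "step_arm", "payload": {
  "rows": [
    [0,0,-0.03,0,0,0],
    [0,0,-0.03,0,0,0],
    [0,0,0,0,0,0],
    [0,0,0,0,0,0]
  ]
}}

```text
time: 27.98
position: [0.4801, 0.3924, 0.2096]
tool_rot: [0.705, 0.709, 0.001, 0.0]
ft_force: [0.8, -0.2, -0.3]
grip_width: 0.0079
grip_force: 30.0
```

Emit:
{"api": "step_arm", "payload": {
  "rows": [
    [0,0,0,0,0,0],
    [0,0,0,0,0,0],
    [0,0,0.04,0,0,0],
    [0,0,0.05,0,0,0],
    [0,0,0.05,0,0,0],
    [0.03,-0.053,0,0,0,-6.5],
    [0.03,-0.053,0,0,0,-6.5],
    [0.03,-0.053,0,0,0,-6.5],
    [0.03,-0.053,0,0,0,0],
    [0.03,-0.053,0,0,0,0],
    [0,0,0,0,0,0],
    [0,0,0,0,0,0]
  ],
  "jaw": 0.02
}}

```text
time: 29.48
position: [0.629, 0.1275, 0.3485]
tool_rot: [0.815, 0.58, -0.0, -0.0]
ft_force: [-0.0, -0.3, -0.0]
grip_width: 0.0201
grip_force: 0.0
```

```bash
python3 - <<'E'
from h import *
c=camera("top"); W=(.37,.90,-.33,.46)
cv2.imwrite("pics/st4.png",np.clip(rect(c,.028,*W),0,255).astype(np.uint8))
r,o=brackets(c)
for a,f in o:
    e,k,v=f[0]; print(a,k,round(e,3),np.round(v,4),'grasp',np.round(grasps(k,v),4))
E
```

```text
1863 long 0.052 [ 0.6925 -0.1566  1.2265] grasp [  0.7129  -0.1766 -19.727 ]
1531 b5 0.062 [ 0.5849 -0.2502  2.1408] grasp [ 0.6071 -0.2459 32.6562]
332 b7 0.217 [0.2854 0.1063 3.2916] grasp [  0.2964   0.114  -81.4056]
```

View pics/st4.png

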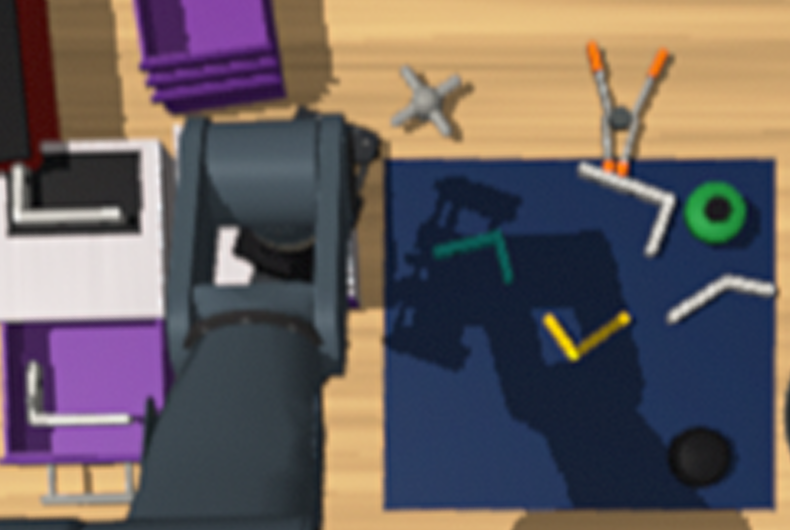

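The first long bracket lies in the drawer at (80,410). The far long bracket has its corner at (673,200), with the clamp tips at (613,168) close to its long leg. I'll grip nearer the corner and a bit high, to clear the clamp and the sprinkler.

Emit:
{"api": "step_arm", "payload": {
  "rows": [
    [0.0134,-0.0522,0,0,0,-0.8],
    [0.0134,-0.0522,0,0,0,0],
    [0.0134,-0.0522,0,0,0,0],
    [0.0134,-0.0522,0,0,0,0],
    [0.0134,-0.0522,0,0,0,0],
    [0.0134,-0.0522,0,0,0,0],
    [0,0,0,0,0,0],
    [0,0,-0.05,0,0,0],
    [0,0,0,0,0,0],
    [0,0,0,0,0,0]
  ],
  "jaw": 0.03
}}

```text
time: 30.78
position: [0.7102, -0.1838, 0.2992]
tool_rot: [0.818, 0.575, 0.0, 0.0]
ft_force: [0.4, 0.2, 1.2]
grip_width: 0.0299
grip_force: 0.0
```

Emit:
{"api": "step_arm", "payload": {
  "rows": [
    [-0.001,-0.0015,-0.05,0,0,0],
    [0,0,-0.03,0,0,0],
    [0,0,-0.02,0,0,0],
    [0,0,-0.005,0,0,0],
    [0,0,0,0,0,0],
    [0,0,0,0,0,0]
  ]
}}

```text
time: 31.52
position: [0.7095, -0.1874, 0.1951]
tool_rot: [0.819, 0.574, 0.001, 0.001]
ft_force: [-0.3, 0.9, 0.1]
grip_width: 0.0301
grip_force: 0.0
```

Emit:
{"api": "step_arm", "payload": {
  "rows": [
    [0,0,0,0,0,0],
    [0,0,0,0,0,0],
    [0,0,0,0,0,0],
    [0,0,0,0,0,0],
    [0,0,0.03,0,0,0],
    [0,0,0.05,0,0,0],
    [0,0,0.05,0,0,0],
    [0,0,0.01,0,0,0],
    [0,0,0,0,0,0]
  ],
  "jaw": 0
}}

```text
time: 32.65
position: [0.7085, -0.187, 0.3331]
tool_rot: [0.819, 0.574, -0.0, -0.0]
ft_force: [-0.1, 0.4, -1.4]
grip_width: 0.0079
grip_force: 30.0
```

Emit:
{"api": "step_arm", "payload": {
  "rows": [
    [-0.0172,0.0509,0,0,0,7],
    [-0.0172,0.0509,0,0,0,7],
    [-0.0172,0.0509,0,0,0,6.5],
    [-0.0172,0.0509,0,0,0,0],
    [-0.0172,0.0509,0,0,0,0],
    [-0.0172,0.0509,0,0,0,0],
    [-0.0171,0.0509,0,0,0,0],
    [-0.0171,0.0509,0,0,0,0],
    [-0.0171,0.0509,0,0,0,0],
    [-0.0171,0.0509,0,0,0,0],
    [0,0,0,0,0,0],
    [0,0,0,0,0,0]
  ]
}}

```text
time: 34.15
position: [0.5366, 0.3216, 0.3311]
tool_rot: [0.703, 0.711, -0.002, -0.001]
ft_force: [0.4, -0.6, -1.1]
grip_width: 0.0076
grip_force: 30.0
```

Emit:
{"api": "step_arm", "payload": {
  "rows": [
    [0,0,-0.04,0,0,0],
    [0,0,-0.04,0,0,0],
    [0,0,-0.025,0,0,0],
    [0,0,-0.01,0,0,0],
    [0,0,0,0,0,0],
    [0,0,0,0,0,0]
  ]
}}

```text
time: 34.9
position: [0.5409, 0.3229, 0.222]
tool_rot: [0.705, 0.709, 0.007, 0.001]
ft_force: [0.5, 8.6, 13.4]
grip_width: 0.0077
grip_force: 30.0
```

Something is touching, so I lift a little and look.

Emit:
{"api": "step_arm", "payload": {
  "rows": [
    [0,0,0.03,0,0,0],
    [0,0,0.04,0,0,0],
    [0,0,0.02,0,0,0],
    [0,0,0,0,0,0],
    [0,0,0,0,0,0]
  ]
}}

```text
time: 35.52
position: [0.5372, 0.3206, 0.3068]
tool_rot: [0.704, 0.71, -0.001, -0.001]
ft_force: [-0.3, 0.1, -1.4]
grip_width: 0.0078
grip_force: 30.0
```

```bash
python3 - <<'E'
from h import *
c=camera("top"); W=(.38,.68,.22,.48)
a=cv2.resize(np.clip(rect(c,.07,*W),0,255).astype(np.uint8),None,fx=1.9,fy=1.9)
s=camera("scene"); uv=proj(s,np.array([[.52,.33,.1]]))[0]; print(uv)
u,v=int(uv[0]),int(uv[1]); b=cv2.resize(s["pixels"][max(0,v-45):v+45, max(0,u-45):u+45],(285,570) if 0 else (290,290))
im=np.zeros((570,800,3),np.uint8); im[:a.shape[0],:a.shape[1]]=a[:570]; im[:290,505:795]=b
cv2.imwrite("pics/st5.png",im)
E
```

```text
[386.033214   143.33628365]
```

View pics/st5.png

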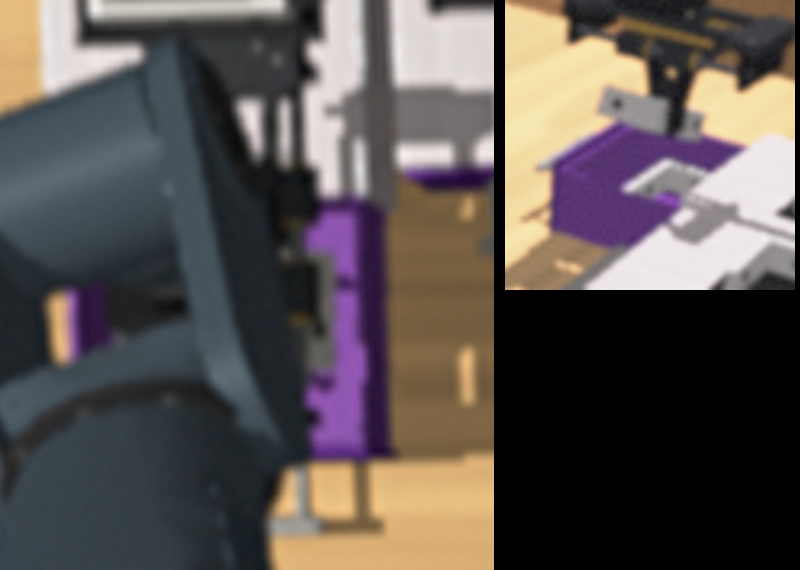

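Bracket B's short leg seems slightly tilted in the grip, with the free end sagging, so its lower edge met the right drawer wall at about (380,300). I shift 10 mm left and lower again.

Emit:
{"api": "step_arm", "payload": {
  "rows": [
    [-0.002,0.01,0,0,0,0],
    [0,0,-0.04,0,0,0],
    [0,0,-0.025,0,0,0],
    [0,0,-0.01,0,0,0],
    [0,0,-0.005,0,0,0],
    [0,0,0,0,0,0],
    [0,0,0,0,0,0]
  ]
}}

```text
time: 36.5
position: [0.5356, 0.3321, 0.2292]
tool_rot: [0.703, 0.711, 0.001, 0.0]
ft_force: [0.3, -0.2, -1.5]
grip_width: 0.0079
grip_force: 30.0
```

Emit:
{"api": "step_arm", "payload": {
  "rows": [
    [0,0,-0.006,0,0,0],
    [0,0,-0.005,0,0,0],
    [0,0,0,0,0,0]
  ]
}}

```text
time: 36.88
position: [0.5359, 0.3311, 0.2183]
tool_rot: [0.703, 0.711, 0.0, 0.001]
ft_force: [-0.1, -4.4, 4.6]
grip_width: 0.0079
grip_force: 30.0
```

Emit:
{"api": "step_arm", "payload": {
  "rows": [
    [0,0,0,0,0,0],
    [0,0,0,0,0,0],
    [0,0,0,0,0,0],
    [0,0,0.04,0,0,0],
    [0,0,0.05,0,0,0],
    [0,0,0.03,0,0,0],
    [-0.05,-0.03,0,0,0,0],
    [-0.05,-0.03,0,0,0,0],
    [0,-0.05,0,0,0,0],
    [0,-0.05,0,0,0,0],
    [0,0,0,0,0,0]
  ],
  "jaw": 0.022
}}

```text
time: 38.25
position: [0.4351, 0.1697, 0.3373]
tool_rot: [0.705, 0.709, -0.0, -0.0]
ft_force: [0.7, -0.0, -0.4]
grip_width: 0.0224
grip_force: 0.0
```

```bash
python3 - <<'E'
from h import *
c=camera("top"); W=(.38,.62,.25,.46)
cv2.imwrite("pics/st6.png",cv2.resize(np.clip(rect(c,.04,*W),0,255).astype(np.uint8),None,fx=2,fy=2))
P=cloud(c)
m=(P[...,2]>.040)&(P[...,2]<.062)&(abs(P[...,1]-.365)<.06)&(P[...,0]>.36)&(P[...,0]<.62)
q=P[m]; b=q[q[:,0]<q[:,0].min()+.014]; print(np.round(b.mean(0),4),np.round([b.min(0),b.max(0)],3).tolist())
m=(P[...,0]>.445)&(P[...,0]<.565)&(P[...,1]>.292)&(P[...,1]<.43); print(np.percentile(P[m][:,2],[50,90,97,100]))
E
```

```text
[0.4025 0.3771 0.0506] [[0.397, 0.339, 0.042], [0.41, 0.413, 0.06]]
[0.01046755 0.03584173 0.0399405  0.07139852]
```

View pics/st6.png

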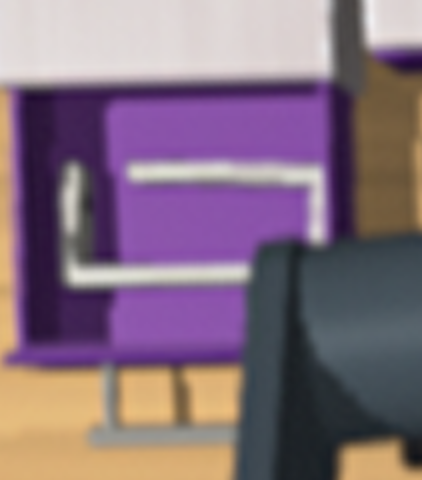

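Both long brackets lie flat and interlocked in the drawer, the back leg at (225,175) and the front leg at (160,275). Now I shut the long drawer.

Emit:
{"api": "step_arm", "payload": {
  "rows": [
    [-0.009,0.048,0,0,0,0],
    [-0.009,0.048,0,0,0,0],
    [-0.009,0.048,0,0,0,0],
    [-0.008,0.048,0,0,0,0],
    [0,0,0,0,0,0],
    [0,0,-0.05,0,0,0],
    [0,0,-0.04,0,0,0],
    [0,0,-0.02,0,0,0],
    [0,0,-0.011,0,0,0],
    [0,0,0,0,0,0],
    [0,0,0,0,0,0]
  ],
  "jaw": 0.028
}}

```text
time: 39.67
position: [0.4006, 0.3641, 0.2171]
tool_rot: [0.703, 0.711, 0.001, 0.0]
ft_force: [-0.7, -0.3, 0.1]
grip_width: 0.028
grip_force: 0.0
```

Emit:
{"api": "step_arm", "payload": {
  "rows": [
    [0,0,0,0,0,0],
    [0,0,0,0,0,0],
    [0,0,0,0,0,0],
    [0.02,0.0002,0,0,0,0],
    [0.02,0.0002,0,0,0,0],
    [0.02,0.0002,0,0,0,0],
    [0.02,0.0002,0,0,0,0],
    [0.02,0.0002,0,0,0,0],
    [0.02,0.0002,0,0,0,0],
    [0.01,0,0,0,0,0],
    [0,0,0,0,0,0]
  ],
  "jaw": 0
}}

```text
time: 41.05
position: [0.5315, 0.3665, 0.217]
tool_rot: [0.704, 0.711, 0.003, -0.0]
ft_force: [0.7, 5.7, 1.2]
grip_width: 0.01
grip_force: 30.0
```

Emit:
{"api": "step_arm", "payload": {
  "rows": [
    [0.004,0,0,0,0,0],
    [0.003,0,0,0,0,0],
    [0,0,0,0,0,0]
  ]
}}

```text
time: 41.42
position: [0.5366, 0.3667, 0.217]
tool_rot: [0.704, 0.711, 0.001, -0.001]
ft_force: [-3.3, 6.3, 3.3]
grip_width: 0.0098
grip_force: 30.0
```

Emit:
{"api": "step_arm", "payload": {
  "rows": [
    [0.004,0,0,0,0,0],
    [0.003,0,0,0,0,0],
    [0,0,0,0,0,0]
  ]
}}

```text
time: 41.8
position: [0.539, 0.367, 0.2169]
tool_rot: [0.704, 0.71, -0.004, -0.006]
ft_force: [-14.3, 7.4, 12.7]
grip_width: 0.0102
grip_force: 30.0
```

Emit:
{"api": "step_arm", "payload": {
  "rows": [
    [-0.008,0,0,0,0,0],
    [0,0,0,0,0,0],
    [0,0,0,0,0,0],
    [0,0,0.05,0,0,0],
    [0,0,0.06,0,0,0],
    [0.006,-0.055,0,0,0,8],
    [0.006,-0.055,0,0,0,8],
    [0.006,-0.055,0,0,0,8],
    [0.006,-0.055,0,0,0,8],
    [0.006,-0.055,0,0,0,0],
    [0.006,-0.055,0,0,0,0],
    [0,0,0,0,0,0]
  ],
  "jaw": 0.026
}}

```text
time: 43.3
position: [0.5733, 0.0305, 0.3262]
tool_rot: [0.483, 0.876, -0.0, 0.001]
ft_force: [0.1, 0.7, 0.1]
grip_width: 0.0259
grip_force: 0.0
```

```bash
python3 - <<'E'
from h import *
c=camera("top"); P=cloud(c)
for n,y in (("long",.365),("short",.183)):
    m=(P[...,2]>.040)&(P[...,2]<.062)&(abs(P[...,1]-y)<.06)&(P[...,0]>.36)&(P[...,0]<.62)
    q=P[m]; b=q[q[:,0]<q[:,0].min()+.014]
    print(n,len(b),np.round(b.mean(0),4))
r,o=brackets(c)
for a,f in o:
    e,k,v=f[0]; print(a,k,round(e,3),np.round(v,4),'grasp',np.round(grasps(k,v),4))
E
```

```text
long 103 [0.5346 0.3672 0.0518]
short 74 [0.5534 0.1985 0.0516]
1261 b5 0.082 [ 0.5849 -0.2509  2.1335] grasp [ 0.6072 -0.2468 32.2426]
```

Emit:
{"api": "step_arm", "payload": {
  "rows": [
    [0.0058,-0.054,0,0,0,0],
    [0.0058,-0.054,0,0,0,0],
    [0.0058,-0.054,0,0,0,0],
    [0.0058,-0.054,0,0,0,0],
    [0.0058,-0.054,0,0,0,0],
    [0,0,0,0,0,0],
    [0,0,-0.05,0,0,0],
    [0,0,-0.03,0,0,0],
    [0,0,0,0,0,0],
    [0,0,0,0,0,0]
  ],
  "jaw": 0.036
}}

```text
time: 44.6
position: [0.6019, -0.2338, 0.2472]
tool_rot: [0.479, 0.878, 0.0, 0.001]
ft_force: [0.8, -0.8, 0.5]
grip_width: 0.0361
grip_force: 0.0
```

Emit:
{"api": "step_arm", "payload": {
  "rows": [
    [0,0,-0.03,0,0,0],
    [0,0,-0.021,0,0,0],
    [0,0,0,0,0,0],
    [0,0,0,0,0,0]
  ]
}}

```text
time: 45.1
position: [0.6016, -0.2351, 0.1961]
tool_rot: [0.48, 0.877, -0.0, 0.001]
ft_force: [0.3, -0.8, 0.3]
grip_width: 0.0362
grip_force: 0.0
```

Emit:
{"api": "step_arm", "payload": {
  "rows": [
    [0,0,0,0,0,0],
    [0,0,0,0,0,0],
    [0,0,0,0,0,0],
    [0,0,0,0,0,0],
    [0,0,0.03,0,0,0],
    [0,0,0.05,0,0,0],
    [0,0,0.06,0,0,0],
    [0,0,0.02,0,0,0],
    [0,0,0,0,0,0]
  ],
  "jaw": 0
}}

```text
time: 46.22
position: [0.6016, -0.235, 0.3574]
tool_rot: [0.48, 0.877, -0.0, 0.002]
ft_force: [-1.2, -0.1, -1.3]
grip_width: 0.0075
grip_force: 30.0
```

Emit:
{"api": "step_arm", "payload": {
  "rows": [
    [-0.032,-0.0363,0,0,0,0],
    [-0.032,-0.0363,0,0,0,0],
    [-0.032,-0.0363,0,0,0,0],
    [-0.032,-0.0363,0,0,0,0],
    [0,0,0,0,0,0],
    [0,0,-0.05,0,0,0],
    [0,0,-0.04,0,0,0],
    [0,0,-0.025,0,0,0],
    [0,0,0,0,0,0],
    [0,0,0,0,0,0]
  ]
}}

```text
time: 47.48
position: [0.4737, -0.3798, 0.2403]
tool_rot: [0.48, 0.877, 0.0, 0.0]
ft_force: [-0.6, -0.7, -0.5]
grip_width: 0.0076
grip_force: 30.0
```

Emit:
{"api": "step_arm", "payload": {
  "rows": [
    [0,0,0,0,0,0],
    [0,0,0,0,0,0],
    [0,0,0,0,0,0],
    [0,0,0.05,0,0,0],
    [0,0,0.06,0,0,0],
    [-0.04,0.04,0.02,0,0,0],
    [-0.04,0.04,0,0,0,0],
    [0,0.05,0,0,0,0],
    [0,0.05,0,0,0,0],
    [0,0.05,0,0,0,0],
    [0,0.05,0,0,0,0],
    [0,0,0,0,0,0]
  ],
  "jaw": 0.04
}}

```text
time: 48.98
position: [0.392, -0.0971, 0.3704]
tool_rot: [0.478, 0.878, 0.0, -0.001]
ft_force: [0.1, -0.3, 0.1]
grip_width: 0.0401
grip_force: 0.0
```

```bash
python3 - <<'E'
from h import *
c=camera("top"); cv2.imwrite("pics/st7.png",c["pixels"])
P=cloud(c)
for n,y in (("long",.365),("short",.183)):
    m=(P[...,2]>.040)&(P[...,2]<.062)&(abs(P[...,1]-y)<.06)&(P[...,0]>.36)&(P[...,0]<.62)
    q=P[m]; b=q[q[:,0]<q[:,0].min()+.014]
    print(n,len(b),np.round(b.mean(0),4))
r,o=brackets(c); print(o)
E
```

```text
long 103 [0.5346 0.3672 0.0515]
short 101 [0.5537 0.1846 0.0516]
[]
```

View pics/st7.png

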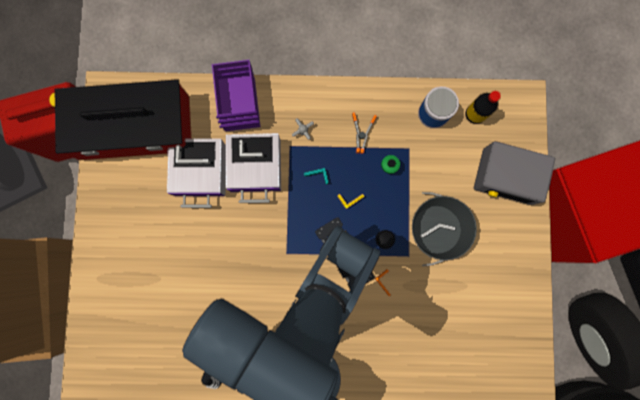

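The bent bracket lies in the pail at (438,228), both drawers are shut at (195,195) and (252,190), and the bystanders have not moved. I'm handing it in.

```bash
python3 -c "
from rig import *
print(hand_in())"
```

```text
the job is handed in; nothing more can be done
None
```

I handed in the job at about 49 s: the two long and two short sound brackets are in their own drawers, the 135° bent one is in the scrap pail, both drawers are shut, and the four bystanders look unmoved in the last picture (`hand_in` gave no verdict).

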